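Fit the ignition knob from the drawer and hold it pressed

ROBOT

A 6-joint arm with a two-finger parallel gripper is mounted at the origin on a cart in front of the work surface, level with it; the furniture and walls round the work are solid. World frame = base frame: x ahead of the robot, y to its left, z up, the work surface at z = 0. Lengths are in m, angles in rad, forces in N, time in s.
With the tool pointing down it reaches from about 0.325 to 0.9 m from the base axis. Payload 6.1 kg.
Tool frame: the origin (TCP) lies between the finger pads; the fingertips stand 22 mm ahead of it and the grasp point (between the pads) lies 3 mm ahead of it (arm.tips_ahead is the distance from the TCP to the fingertips, in m); z points along the fingers, y is the line along which they close (so a half turn about z gives the same grasp; the last joint's range is limited). The gripper opens to 87 mm and grips with 3 to 60 N. Pads are 19 mm wide; open, the fingers measure 117 mm over their backs; the gripper's body (75 mm by 190 mm) begins 51 mm behind the grasp point.
Start: joints at [-1.421, 0.22, 1.526, -0, 1.395, -0.126], TCP at [0.17, -0.601, 0.245] pointing down, gripper open.
Joint ranges: [-2.98, 2.98], [-0.91, 2.08], [0.09, 2.57], [-1.24, 4.39], [0.2, 2.65], [-2.68, 2.68]. Speed limits (rad/s): [2.57, 2.57, 3.01, 3.14, 3.14, 3.14].

INTERFACE

Orientations are given as a 3x3 rotation matrix whose columns are the frame's x, y, z axes.
In Python, from plant import arm gives the robot as it stands.
- The arm moves only by the tool servo_tool, never from a script. Its argument "targets" is a list of rows, each a list of 3 entries, a list of its own where there are three numbers: the shift along the world's x, y, z scaled (see below), then the turn, a rotation vector about the world's x, y, z scaled (see below), then the closure, from 0 (fully open) to 1 (shut). In form: [[[dx, dy, dz], [rx, ry, rz], claw], ...]. A call has exactly 5 rows; each row shifts and turns the commanded pose from where the row before left it; what a row does not reach is not made up. The controller multiplies each number of a shift by 20 mm and each number of a turn by 4 degrees. A row lasts 1/10 s, in which the tool goes at most 50 mm and 8.59 degrees, less where a joint would pass 70% of its speed; a pose out of reach is approached as far as the arm can. A call with a number of a shift or a turn outside -1 to 1 is refused whole. A call with a gripper value outside its range is refused whole. The fingers move at their own pace and stop on an object; "force" is the grip in N (left out, the last holds). Time passes only in rows, so rows that do not move let the fingers close, or fill a call up. It gives the time, the measured TCP pose, the force, the opening and the grip force at its end, in the units of the state.
- arm.read_state(): the state, without advancing time (a new reading comes with each control period).
- arm.get_image(name): name is "side" or "top"; returns a dict with "image" (400x640x3 uint8, red, green, blue), "fx", "fy", "cx", "cy" (pixels), "dist_coeffs" ([k1, k2, p1, p2, k3] as OpenCV has them; the pictures are not rectified), "R" (3x3) and "t" (3): a world point X has camera coordinates R X + t. Camera axes: x right, y down, z forward; pixel columns grow to the right and rows downward; lengths in m; the calibration is good to about 2 mm. A picture is of the moment at which its call begins. There is no depth.
- arm.job_done(): hands the job in; it is judged then, once.
Trained networks look in a picture, given as the dict that the camera call returned (one of the last four; its "shot" number tells which), for a name from the list of things; names that differ only in an ending like _2 or _b are one class to them, and where a whole thing is asked for, a point or a joint stands for the part that bears it (a point fixed in the world has none). Each returns a list of dicts, best first, with "conf" (0 to 1); they miss things now and then, are a little off and sometimes report something else, mostly with a low value. They report only what shows in the picture. A call takes as long as a camera call. They do not tell look-alikes from the thing itself.
- arm.spot_in(picture, query): "pixel" ([column, row] in pixels, amid what is visible of it).
The state is a dict: "t": time; "joints": joint angles; "qd": joint speeds; "joint_efforts": joint torques, N m; "tool_pos": TCP position; "tcp_rot": TCP orientation; "force": force on the tool from outside, world axes, zero at the start; "torque": the same for the moment, N m; "grip_width": finger opening in m; "grasp_force": force on a finger pad.
Only numpy, scipy, OpenCV 4.12 (cv2) and the standard library are available. Lean on these libraries where they do the work, as an engineer would, in place of code of your own. Each camera call takes 0.05 s, during which the arm holds its last target. There are 200 camera calls.

TASK

Pull the little drawer well open by its handle and take out the black control knob. Turn the knob so that its D-shaped hole matches the flat on the spindle of the white ignition control unit, push it fully home, then press the sprung spindle right down and finish like that: the program ends with the gripper still on the knob, pressing it down. Do not shift the tape measure, the roll of masking tape or the screwdriver.

Things in the scene. Friction and masses are not known exactly. Their poses are not given: they have to be found in the camera images.
- parts_cabinet: Low grey one-drawer cabinet, fixed to the worktop, 155 deep (x) x 200 wide (y) x 82 high. Origin: centre of its underside. The blue drawer front faces its own -x and its top is 70 above the worktop. The drawer's inside is 110 by 158; its floor is 22 and its side walls' rim 60 above the worktop.
- parts_cabinet_drawer0 (a joint): The drawer's slide: 0 shut, 0.0976 fully out, along the cabinet's -x. Starts at 0 to 0.005. Needs about 1 N and stays where it is left.
- parts_cabinet_drawer0_handle (a point): Centre of the drawer's steel bar handle: a horizontal round bar 11 thick and 100 long along the cabinet's y, 35 out from the drawer front, 45 above the worktop; it can be pinched from above with one finger between the bar and the drawer front.
- control_knob: Black knob, loose, 48 to 84 g, upright on the drawer's floor 61 to 78 behind the drawer's outer front (hidden while shut). Skirt 46 across, 20 high; 44 high in all. Origin: centre of its underside, z up. A D-shaped hole opens in the underside, 16 deep, 16 across its round part, its flat 5 from the axis on the +x side, where the white pointer line is on top. Carry it upright.
- knob_grip (a point): Middle of the knob's straight grip bar, 32 above the knob's underside, axes as the knob's: the bar is 40 long (x), 14 wide (y: pinch it across here) and stands 24 high on the skirt.
- control_unit: White ignition control unit, fixed to the worktop, 120 x 120 (foot plate) and 50 high. Origin: centre of its underside. The spindle stands upright in the middle of its top in a brass collar 4 high; the red bar on the round dial plate lies on the unit's +x side, the side that the spindle's flat faces.
- spindle_tip (a point): Top centre of the steel spindle, 76 above the worktop when not pressed; axes as the unit's. Spindle 14 across, its flat 4 from the axis on the +x side over the upper 20; 1.5 chamfer. The knob goes on (1 mm clearance, no clamping) only if its x points as this x within 8 degrees. Fully home, the knob's underside is 16 below this point and 10 above the unit's top.
- spindle (a joint): How far the spring spindle is pressed straight down: 0 up, 0.006 at its stop. The spring needs 3.2 N to begin and 8 N at the stop, and pushes it back up when it is let go. The spindle does not turn.
- tape_measure: Bystander: yellow and black tape measure, 40 x 81 x 67 high, loose. Origin: centre of its underside.
- masking_tape: Bystander: roll of masking tape lying flat, 94 across, 25 high, loose. Origin: centre of its underside.
- screwdriver: Bystander: yellow-handled screwdriver lying down, 150 long (y), 25 high, loose. Origin: centre of its underside.
Mind the look-alikes: they are no part of the job. Of the things that look like the control_unit, the larger one is meant.

How it is judged:
On the way, in this order (a step that is already met when the one before it is completed fails the run):
1. the drawer is pulled out by more than 60 mm (value of joint parts_cabinet_drawer0 above 0.06 m), for 0.2 s.
2. the knob is on the spindle, turned to its flat and fully home (z of control_knob in the frame of spindle_tip below -0.0135 m and horizontal distance between control_knob and spindle_tip below 0.004 m and angle between the x axis of control_knob and the x axis of spindle_tip, either way round below 0.3 rad), for 0.2 s.
At the end, for the whole second after the job is handed in: The knob is on the spindle, flat to flat (4 mm, 0.3 rad, tilt under 0.15 rad), at most 2.5 mm short of home; the fingers are still on it (over 2 N) and press the spindle down more than 4.5 of its 6 mm (knob on unit over 3 N), at rest (under 20 mm/s), through the last second (all of step 2 and angle between control_knob's own z axis and vertical below 0.15 rad and value of joint spindle above 0.0045 m and contact force between control_knob and control_unit above 3 N and contact force between the fingers and control_knob above 2 N and linear speed of control_knob below 0.02 m/s); the arm keeps its last pose, push and grip.
It fails at once if the tape measure is shifted by more than 30 mm (distance of tape_measure from where it was at the start of the episode above 0.03 m).
It fails at once if the masking tape is shifted by more than 30 mm (distance of masking_tape from where it was at the start of the episode above 0.03 m).
It fails at once if the screwdriver is shifted by more than 30 mm (distance of screwdriver from where it was at the start of the episode above 0.03 m).
It also fails if it takes over 61 s, if anything falls off the work surface, if the arm or the gripper's body presses on something with over 40 N, if the wrist force passes 120 N, or if a joint passes its speed limit or range.

## Working session

There is one attempt and no reset: what is moved stays moved. The work goes in short steps, Python scripts to look and compute and a tool call to move; the robot and the scene stay as the last step left them, time stands still between calls to the robot, and variables do not carry over. Pictures are saved under pics/ and viewed, at most 10 in all, crops included, and the job is handed in when it is done.

Besides the shell and the picture viewer there is one more tool, called after "Call:" by a JSON object that holds its "op" and its "data", one argument or row to a line. servo_tool: Moves the arm, as the interface text tells. Its arguments: {"type":"object","properties":{"targets":{"type":"array","items":{"type":"array"}},"force":{"type":"number"}},"required":["targets"]}

```bash
mkdir -p pics
cat > h.py <<'E'
import numpy as np, cv2
from plant import arm
def K(p): return np.array([[p["fx"],0,p["cx"]],[0,p["fy"],p["cy"]],[0,0,1.]])
def ray(p,px):
    u=cv2.undistortPoints(np.array([[px]],float),K(p),np.array(p["dist_coeffs"],float))[0,0]
    R=np.array(p["R"]);t=np.array(p["t"]); d=R.T@np.array([u[0],u[1],1]); return -R.T@t,d
def atz(p,px,z):
    o,d=ray(p,px); return o+d*(z-o[2])/d[2]
def tri(a,pa,b,pb):
    o1,d1=ray(a,pa);o2,d2=ray(b,pb)
    s=np.linalg.lstsq(np.c_[d1,-d2],o2-o1,rcond=None)[0]
    A=o1+s[0]*d1;B=o2+s[1]*d2; return (A+B)/2,np.linalg.norm(A-B)
def proj(p,X):
    return cv2.projectPoints(np.array(X,float).reshape(-1,3),cv2.Rodrigues(np.array(p["R"],float))[0],np.array(p["t"],float),K(p),np.array(p["dist_coeffs"],float))[0].reshape(-1,2)
def save(n,im): cv2.imwrite("pics/"+n,cv2.cvtColor(im,cv2.COLOR_RGB2BGR))
E
python3 - <<'E'
from h import *
np.set_printoptions(precision=3,suppress=True)
P={n:arm.get_image(n) for n in("top","side")}
for n,p in P.items():
    save(n+"0.png",p["image"]); print(n,-np.array(p["R"]).T@p["t"],np.array(p["R"])[2])
    for q in("parts_cabinet","parts_cabinet_drawer0_handle","control_unit","spindle_tip","tape_measure","masking_tape","screwdriver"):
        print(q,[(np.round(d["pixel"]),round(d["conf"],2)) for d in arm.spot_in(p,q)])
print(arm.read_state())
E
```

```text
top [0.384 0.03  0.965] [ 0.095 -0.026 -0.995]
parts_cabinet [(array([261., 126.]), 0.77)]
parts_cabinet_drawer0_handle [(array([254., 156.]), 0.88)]
control_unit [(array([285., 253.]), 0.95), (array([396., 175.]), 0.82)]
spindle_tip [(array([402., 172.]), 0.55), (array([256., 154.]), 0.52)]
tape_measure [(array([209., 244.]), 0.73)]
masking_tape [(array([446., 268.]), 0.63)]
screwdriver [(array([339., 240.]), 0.8)]
side [-0.229  0.003  1.107] [ 0.564  0.015 -0.825]
parts_cabinet [(array([267., 152.]), 0.65)]
parts_cabinet_drawer0_handle [(array([262., 176.]), 0.6)]
control_unit [(array([269., 260.]), 0.54), (array([262., 178.]), 0.23)]
spindle_tip []
tape_measure [(array([217., 242.]), 0.86)]
masking_tape [(array([421., 254.]), 0.81)]
screwdriver []
{'t': 0.8, 'joints': array([-1.421,  0.22 ,  1.526, -0.   ,  1.395, -0.126]), 'qd': array([-0.001, -0.001, -0.002,  0.   ,  0.001,  0.001]), 'joint_efforts': array([ -0.003, -49.45 , -38.769,   0.07 ,   0.047,  -0.   ]), 'tool_pos': array([ 0.17 , -0.601,  0.245]), 'tcp_rot': array([[ 0.962,  0.272, -0.   ],
       [ 0.272, -0.962, -0.   ],
       [-0.   ,  0.   , -1.   ]]), 'force': array([0.418, 0.796, 0.088]), 'torque': array([ 0.033,  0.002, -0.011]), 'grasp_force': 0.0, 'grip_width': 0.08715278834390085}
```

View pics/top0.png

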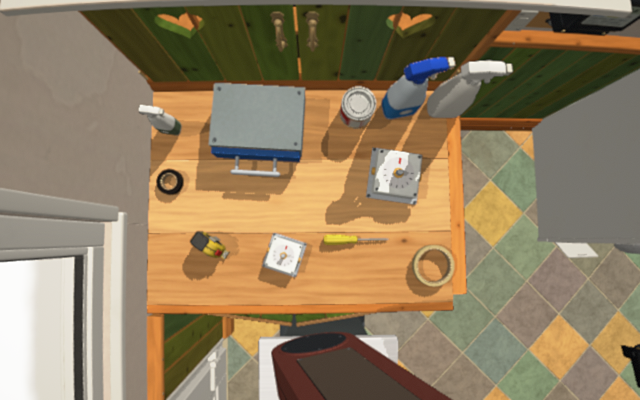

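View pics/side0.png

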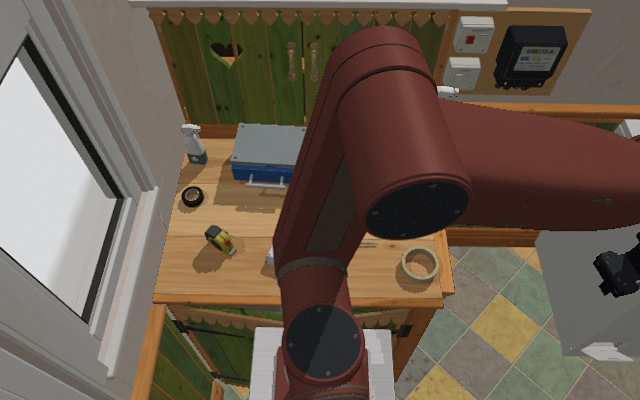

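Top view: the cabinet is at (257,120) and its handle at (256,170). Two units look alike, at (396,175) and (285,255). The one at (396,175) is clearly larger, so it should be the one meant. I'll confirm it in an enlarged crop.

Run:
```python
from h import *
np.set_printoptions(precision=3,suppress=True)
p=arm.get_image("top"); im=p["image"]
a=cv2.resize(im[135:215,355:435],(400,400),interpolation=cv2.INTER_CUBIC)
b=cv2.resize(im[80:180,205:305],(400,400),interpolation=cv2.INTER_CUBIC)
save("crop1.png",np.hstack([a,b]))
print("handle ends", atz(p,(234,171),.045),atz(p,(278,174),.045))
print("cab top corners",[atz(p,c,.082) for c in((215,86),(305,87),(302,150),(212,145))])
print("unit",[atz(p,c,.05) for c in((396,173),)],"small",atz(p,(285,255),.03))
for n,c in dict(tape=(209,244),mask=(434,266),scr=(340,239),scr2=(385,240),wtape=(170,182)).items(): print(n,atz(p,c,.02))
```

```text
handle ends [0.527 0.207 0.045] [0.519 0.109 0.045]
cab top corners [array([0.71 , 0.246, 0.082]), array([0.707, 0.048, 0.082]), array([0.566, 0.055, 0.082]), array([0.578, 0.249, 0.082])]
unit [array([ 0.52 , -0.154,  0.05 ])] small [0.34  0.095 0.03 ]
tape [0.365 0.267 0.02 ]
mask [ 0.311 -0.243  0.02 ]
scr [ 0.374 -0.029  0.02 ]
scr2 [ 0.371 -0.131  0.02 ]
wtape [0.506 0.359 0.02 ]
```

View pics/crop1.png

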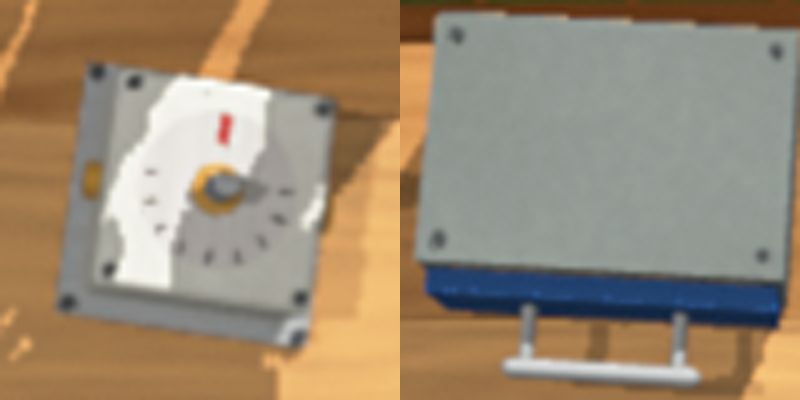

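The crop confirms the larger unit: collar at about (398,172) and red bar at about (400,161), so its x points away from the robot. Next I'll work out the handle line from both views and the unit's yaw.

Run:
```python
from h import *
np.set_printoptions(precision=4,suppress=True)
p=arm.get_image("top"); s=arm.get_image("side")
dg=lambda v:np.degrees(np.arctan2(v[1],v[0]))
L,R=(231.5,171.5),(279,174.2)
l,r=atz(p,L,.045),atz(p,R,.045); print("handle",l,r,(l+r)/2,"cab x ang",dg(l-r)-90)
c=[(205+(x-400)/4,80+y/4) for x,y in((440,14),(798,30),(785,280),(417,260))]
C=[atz(p,q,.082) for q in c]; print(C,dg(C[0]-C[1])-90,dg(C[3]-C[2])-90,dg(C[0]-C[3]),dg(C[1]-C[2]))
c=[(355+x/5,135+y/5) for x,y in((92,65),(335,100),(305,347),(60,310))]
# top plate corners z=.05
t=[(355+x/5,135+y/5) for x,y in((118,68),(335,98),(310,312),(95,285))]
T=[atz(p,q,.05) for q in t]; print("unit",T,np.mean(T,0),dg(T[0]-T[1])-90,dg(T[3]-T[2])-90,dg(T[0]-T[3]),dg(T[1]-T[2]))
a=atz(p,(355+217/5,135+187/5),.054); b=atz(p,(355+225/5,135+130/5),.05); print("collar",a,"bar",b,dg(b-a))
im=s["image"]; save("sc.png",cv2.resize(im[160:210,220:300],(800,500),interpolation=cv2.INTER_CUBIC))
print(proj(s,[l,r,a]))
```

```text
handle [0.5257 0.2128 0.045 ] [0.519  0.1069 0.045 ] [0.5224 0.1598 0.045 ] cab x ang -3.6135136464887836
[array([0.716, 0.246, 0.082]), array([0.7055, 0.0491, 0.082 ]), array([0.5659, 0.0563, 0.082 ]), array([0.5781, 0.2547, 0.082 ])] -3.0730650742793557 -3.5212983354844027 -3.613078375018109 -2.953199020157072
unit [array([ 0.5753, -0.1159,  0.05  ]), array([ 0.5617, -0.2141,  0.05  ]), array([ 0.465 , -0.1997,  0.05  ]), array([ 0.4776, -0.1035,  0.05  ])] [ 0.5199 -0.1583  0.05  ] -7.877592023343837 -7.441002525957217 -7.2253259410191575 -8.50969298884904
collar [ 0.5207 -0.1584  0.054 ] bar [ 0.5471 -0.1635  0.05  ] -11.05151121308876
[[246.0903 185.6036]
 [284.8604 188.1398]
 [383.4477 187.0312]]
```

View pics/sc.png

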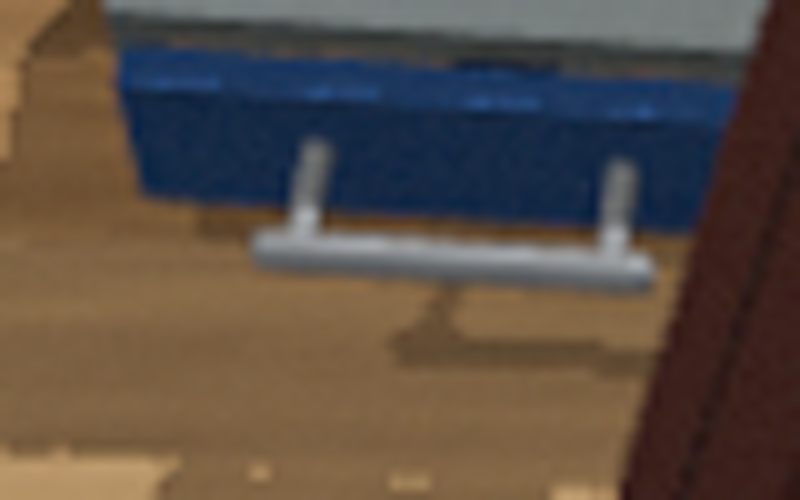

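Both views agree on a handle height of 45 mm. The handle centre is (0.522, 0.160) with the cabinet's yaw at -3.4°. The unit is at (0.520, -0.158) with yaw about -7.8°. Moving above the handle.

Call:
{"op": "servo_tool", "data": {
  "targets": [
    [[0.44,0.95,0],[0,0,0.885],0.7],
    [[0.44,0.95,0],[0,0,0.885],0.7],
    [[0.44,0.95,0],[0,0,0.885],0.7],
    [[0.44,0.95,0],[0,0,0.885],0.7],
    [[0.44,0.95,0],[0,0,0.885],0.7]
  ],
  "force": 30
}}

```text
t: 1.45
tool_pos: [0.2145, -0.5056, 0.2446]
tcp_rot: [[0.833, 0.554, 0.0], [0.554, -0.833, -0.0], [-0.0, 0.0, -1.0]]
force: [-0.3, 0.1, -0.1]
grip_width: 0.0548
grasp_force: 0.0
```

Call:
{"op": "servo_tool", "data": {
  "targets": [
    [[0.44,0.95,0],[0,0,0.885],0.7],
    [[0.44,0.95,0],[0,0,0.885],0.7],
    [[0.44,0.95,0],[0,0,0.885],0.7],
    [[0.44,0.95,0],[0,0,0.885],0.7],
    [[0.44,0.95,0],[0,0,0.885],0.7]
  ]
}}

```text
t: 1.95
tool_pos: [0.2585, -0.4106, 0.2447]
tcp_rot: [[0.625, 0.781, 0.0], [0.781, -0.625, -0.0], [-0.0, 0.0, -1.0]]
force: [0.4, -0.4, -0.2]
grip_width: 0.0271
grasp_force: 0.0
```

Call:
{"op": "servo_tool", "data": {
  "targets": [
    [[0.44,0.95,0],[0,0,0.885],0.7],
    [[0.44,0.95,0],[0,0,0.885],0.7],
    [[0.44,0.95,0],[0,0,0.885],0.7],
    [[0.44,0.95,0],[0,0,0.885],0.7],
    [[0.44,0.95,0],[0,0,0.885],0.7]
  ]
}}

```text
t: 2.45
tool_pos: [0.3025, -0.3156, 0.2447]
tcp_rot: [[0.358, 0.934, 0.0], [0.934, -0.358, -0.0], [-0.0, 0.0, -1.0]]
force: [0.6, -0.3, -0.8]
grip_width: 0.0262
grasp_force: 0.0
```

Call:
{"op": "servo_tool", "data": {
  "targets": [
    [[0.44,0.95,0],[0,0,0.885],0.7],
    [[0.44,0.95,0],[0,0,0.885],0.7],
    [[0.44,0.95,0],[0,0,0.885],0.7],
    [[0.44,0.95,0],[0,0,0.885],0.7],
    [[0.44,0.95,0],[0,0,0.885],0.7]
  ]
}}

```text
t: 2.95
tool_pos: [0.3465, -0.2206, 0.2448]
tcp_rot: [[0.057, 0.998, 0.0], [0.998, -0.057, -0.0], [-0.0, 0.001, -1.0]]
force: [0.4, -0.7, 0.4]
grip_width: 0.0258
grasp_force: 0.0
```

Call:
{"op": "servo_tool", "data": {
  "targets": [
    [[0.44,0.95,0],[0,0,0],0.7],
    [[0.44,0.95,0],[0,0,0],0.7],
    [[0.44,0.95,0],[0,0,0],0.7],
    [[0.44,0.95,0],[0,0,0],0.7],
    [[0.44,0.95,0],[0,0,0],0.7]
  ]
}}

```text
t: 3.45
tool_pos: [0.3905, -0.1256, 0.2448]
tcp_rot: [[0.059, 0.998, 0.001], [0.998, -0.059, -0.0], [-0.0, 0.001, -1.0]]
force: [-0.6, -0.4, 0.1]
grip_width: 0.0259
grasp_force: 0.0
```

Call:
{"op": "servo_tool", "data": {
  "targets": [
    [[0.44,0.95,0],[0,0,0],0.7],
    [[0.44,0.95,0],[0,0,0],0.7],
    [[0.44,0.95,0],[0,0,0],0.7],
    [[0.44,0.95,0],[0,0,0],0.7],
    [[0.44,0.95,0],[0,0,0],0.7]
  ]
}}

```text
t: 3.95
tool_pos: [0.4345, -0.0305, 0.2448]
tcp_rot: [[0.059, 0.998, 0.001], [0.998, -0.059, -0.0], [-0.0, 0.001, -1.0]]
force: [-0.0, -0.0, 1.0]
grip_width: 0.0262
grasp_force: 0.0
```

Call:
{"op": "servo_tool", "data": {
  "targets": [
    [[0.44,0.95,-0.5],[0,0,0],0.7],
    [[0.44,0.95,-0.5],[0,0,0],0.7],
    [[0.44,0.95,-0.5],[0,0,0],0.7],
    [[0.44,0.95,-0.5],[0,0,0],0.7],
    [[0.44,0.95,-0.5],[0,0,0],0.7]
  ]
}}

```text
t: 4.45
tool_pos: [0.4786, 0.0645, 0.1943]
tcp_rot: [[0.059, 0.998, 0.0], [0.998, -0.059, -0.0], [0.0, 0.0, -1.0]]
force: [0.6, -0.1, 0.7]
grip_width: 0.026
grasp_force: 0.0
```

Call:
{"op": "servo_tool", "data": {
  "targets": [
    [[0.44,0.95,-0.5],[0,0,0],0.7],
    [[0.44,0.95,-0.5],[0,0,0],0.7],
    [[0.44,0.95,-0.5],[0,0,0],0.7],
    [[0.44,0.95,-0.5],[0,0,0],0.7],
    [[0.44,0.95,-0.5],[0,0,0],0.7]
  ]
}}

```text
t: 4.95
tool_pos: [0.5226, 0.1595, 0.1442]
tcp_rot: [[0.059, 0.998, 0.0], [0.998, -0.059, 0.0], [0.0, 0.0, -1.0]]
force: [0.5, -0.4, 0.1]
grip_width: 0.0264
grasp_force: 0.0
```

Call:
{"op": "servo_tool", "data": {
  "targets": [
    [[0,0,-0.92],[0,0,0],0.7],
    [[0,0,-0.92],[0,0,0],0.7],
    [[0,0,-0.92],[0,0,0],0.7],
    [[0,0,-0.92],[0,0,0],0.7],
    [[0,0,-0.92],[0,0,0],0.7]
  ]
}}

```text
t: 5.45
tool_pos: [0.5223, 0.1587, 0.0519]
tcp_rot: [[0.059, 0.998, 0.0], [0.998, -0.059, 0.0], [0.0, 0.0, -1.0]]
force: [0.4, -0.4, 0.2]
grip_width: 0.0262
grasp_force: 0.0
```

Call:
{"op": "servo_tool", "data": {
  "targets": [
    [[0,0,0],[0,0,0],1],
    [[0,0,0],[0,0,0],1],
    [[0,0,0],[0,0,0],1],
    [[0,0,0],[0,0,0],1],
    [[0,0,0],[0,0,0],1]
  ]
}}

```text
t: 5.95
tool_pos: [0.5232, 0.1588, 0.0537]
tcp_rot: [[0.059, 0.998, 0.002], [0.998, -0.059, 0.0], [0.0, 0.002, -1.0]]
force: [0.0, -1.1, 1.2]
grip_width: 0.0103
grasp_force: 30.0
```

Call:
{"op": "servo_tool", "data": {
  "targets": [
    [[-0.44,0.026,0],[0,0,0],1],
    [[-0.44,0.026,0],[0,0,0],1],
    [[-0.44,0.026,0],[0,0,0],1],
    [[-0.44,0.026,0],[0,0,0],1],
    [[-0.44,0.026,0],[0,0,0],1]
  ]
}}

```text
t: 6.45
tool_pos: [0.4782, 0.1616, 0.0536]
tcp_rot: [[0.059, 0.998, 0.002], [0.998, -0.059, 0.001], [0.001, 0.002, -1.0]]
force: [1.7, 2.3, 6.1]
grip_width: 0.01
grasp_force: 30.0
```

Call:
{"op": "servo_tool", "data": {
  "targets": [
    [[-0.44,0.026,0],[0,0,0],1],
    [[-0.44,0.026,0],[0,0,0],1],
    [[-0.44,0.026,0],[0,0,0],1],
    [[-0.44,0.026,0],[0,0,0],1],
    [[-0.44,0.026,0],[0,0,0],1]
  ]
}}

```text
t: 6.95
tool_pos: [0.4343, 0.1643, 0.0536]
tcp_rot: [[0.059, 0.998, 0.002], [0.998, -0.059, 0.001], [0.001, 0.002, -1.0]]
force: [1.4, 1.2, 6.5]
grip_width: 0.0096
grasp_force: 30.0
```

Call:
{"op": "servo_tool", "data": {
  "targets": [
    [[0,0,0],[0,0,0],1],
    [[0,0,0],[0,0,0],0.72],
    [[0,0,0],[0,0,0],0.72],
    [[0,0,0],[0,0,0],0.72],
    [[0,0,0],[0,0,0],0.72]
  ]
}}

```text
t: 7.45
tool_pos: [0.4336, 0.1637, 0.0521]
tcp_rot: [[0.059, 0.998, -0.001], [0.998, -0.059, -0.0], [-0.0, -0.001, -1.0]]
force: [0.2, -1.0, 0.0]
grip_width: 0.0234
grasp_force: 0.0
```

Call:
{"op": "servo_tool", "data": {
  "targets": [
    [[0,0,1],[0,0,0],0.72],
    [[0,0,1],[0,0,0],0.72],
    [[0,0,1],[0,0,0],0.72],
    [[0,0,1],[0,0,0],0.72],
    [[0,0,1],[0,0,0],0.72]
  ]
}}

```text
t: 7.95
tool_pos: [0.4338, 0.1637, 0.153]
tcp_rot: [[0.059, 0.998, -0.001], [0.998, -0.059, -0.0], [-0.0, -0.001, -1.0]]
force: [0.4, 0.4, -0.5]
grip_width: 0.0245
grasp_force: 0.0
```

Call:
{"op": "servo_tool", "data": {
  "targets": [
    [[-0.5,-1,1],[0,0,0],0.5],
    [[-0.5,-1,1],[0,0,0],0.5],
    [[0,-1,0.5],[0,0,0],0.5],
    [[0,-1,0],[0,0,0],0.5],
    [[0,-1,0],[0,0,0],0.5]
  ]
}}

```text
t: 8.45
tool_pos: [0.4142, 0.063, 0.2029]
tcp_rot: [[0.059, 0.998, 0.001], [0.998, -0.059, -0.0], [-0.0, 0.001, -1.0]]
force: [1.1, 0.0, 0.4]
grip_width: 0.0429
grasp_force: 0.0
```

Call:
{"op": "servo_tool", "data": {
  "targets": [
    [[0,-1,0],[0,0,0],0.5],
    [[0,-1,0],[0,0,0],0.5],
    [[0,-1,0],[0,0,0],0.5],
    [[0,-1,0],[0,0,0],0.5],
    [[0,-1,0],[0,0,0],0.5]
  ]
}}

```text
t: 8.95
tool_pos: [0.4138, -0.037, 0.2022]
tcp_rot: [[0.059, 0.998, -0.001], [0.998, -0.059, 0.0], [0.0, -0.001, -1.0]]
force: [0.6, -0.6, -0.7]
grip_width: 0.0436
grasp_force: 0.0
```

Run:
```python
from h import *
np.set_printoptions(precision=4,suppress=True)
p=arm.get_image("top"); s=arm.get_image("side")
for n,q in(("top",p),("side",s)):
    for k in("control_knob","knob_grip","parts_cabinet_drawer0_handle"): print(n,k,[(np.round(d["pixel"],1),round(d["conf"],2)) for d in arm.spot_in(q,k)])
# drawer front outer face ~ handle + .035 along x ; knob guess
g=np.array([.4345+.035+.07,.16,.05]); a,b=proj(p,g)[0],proj(s,g)[0]; print(a,b)
def crop(q,c,w=40):
    x,y=int(c[0])-w,int(c[1])-w; print("origin",x,y); return cv2.resize(q["image"][y:y+2*w,x:x+2*w],(400,400),interpolation=cv2.INTER_CUBIC)
save("kn.png",np.hstack([crop(p,a),crop(s,b)]))
```

```text
top control_knob [(array([254.7, 170.1]), 0.76)]
top knob_grip [(array([256.5, 168.5]), 0.57)]
top parts_cabinet_drawer0_handle [(array([250.6, 178.8]), 0.97)]
side control_knob []
side knob_grip []
side parts_cabinet_drawer0_handle []
[254.9011 164.8495] [265.7006 180.6664]
origin 214 124
origin 225 140
```

View pics/kn.png

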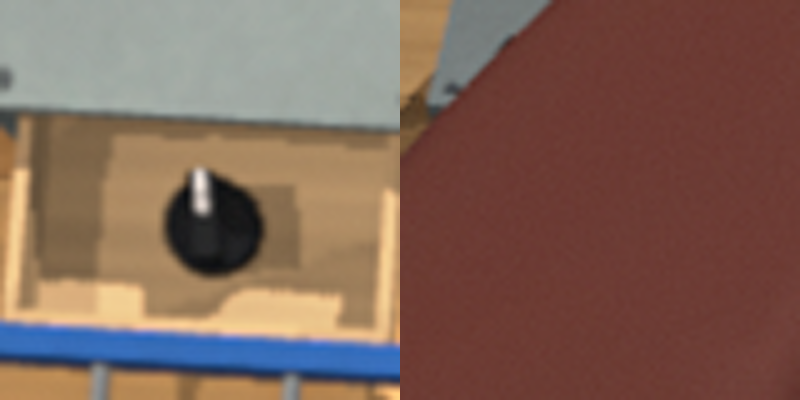

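The drawer is open about 88 mm. In the top view the knob is at about (256,169), with its pointer line running from (254,158) to (255,167), towards +x. The arm hides it in the side view, so I'll swing the arm aside for a second view.

Call:
{"op": "servo_tool", "data": {
  "targets": [
    [[0,-1,0],[0,0,0],0.5],
    [[0,-1,0],[0,0,0],0.5],
    [[0,-1,0],[0,0,0],0.5],
    [[0,-1,0],[0,0,0],0.5],
    [[0,-1,0],[0,0,0],0.5]
  ]
}}

```text
t: 9.85
tool_pos: [0.4143, -0.1363, 0.2026]
tcp_rot: [[0.058, 0.998, 0.0], [0.998, -0.058, 0.0], [0.0, 0.0, -1.0]]
force: [0.3, 0.5, 0.4]
grip_width: 0.0431
grasp_force: 0.0
```

Call:
{"op": "servo_tool", "data": {
  "targets": [
    [[0,-1,0],[0,0,0],0.5],
    [[0,-1,0],[0,0,0],0.5],
    [[0,-1,0],[0,0,0],0.5],
    [[0,-1,0],[0,0,0],0.5],
    [[0,-1,0],[0,0,0],0.5]
  ]
}}

```text
t: 10.35
tool_pos: [0.4144, -0.2363, 0.2025]
tcp_rot: [[0.058, 0.998, 0.0], [0.998, -0.058, 0.0], [0.0, 0.0, -1.0]]
force: [-0.1, -0.1, 0.3]
grip_width: 0.0433
grasp_force: 0.0
```

```bash
cat > fit.py <<'E'
from h import *
from scipy.optimize import minimize
def model(x,y,yaw,z0):
    c,s=np.cos(yaw),np.sin(yaw); R=np.array([[c,-s,0],[s,c,0],[0,0,1]])
    a=np.linspace(0,2*np.pi,48); pts=[[.023*np.cos(t),.023*np.sin(t),z] for t in a for z in(0,.02)]
    bar=[[i*.02,j*.007,z] for i in(-1,1) for j in(-1,1) for z in(.02,.044)]
    f=lambda P:np.array(P)@R.T+[x,y,z0]
    return f(pts),f(bar)
S=8
def mask(q,M,o,w):
    m=np.zeros((2*w*S,2*w*S),np.uint8)
    for P in M:
        u=((proj(q,P)-o+.5)*S).astype(np.int32); cv2.fillConvexPoly(m,cv2.convexHull(u),255)
    return cv2.resize(m,(2*w,2*w),interpolation=cv2.INTER_AREA)/255.
E
python3 - <<'E'
from fit import *
np.set_printoptions(precision=4,suppress=True)
p=arm.get_image("top"); s=arm.get_image("side"); w=22
np.save("v.npy",dict(p=p,s=s),allow_pickle=True)
g=np.array([.532,.157,.04]); obs=[];tiles=[]
for q in(p,s):
    c=proj(q,g)[0]; o=np.floor(c)-w; x,y=o.astype(int); I=q["image"][y:y+2*w,x:x+2*w].astype(float)
    tiles.append(cv2.resize(I.astype(np.uint8),(400,400),interpolation=cv2.INTER_CUBIC))
    sat=I.max(2)-I.min(2); white=(I.min(2)>130)&(sat<45); dark=(I.max(2)<62)
    m=(dark|white).astype(np.uint8); n,l,st,_=cv2.connectedComponentsWithStats(m); 
    k=max(range(1,n),key=lambda i:(l[w-4:w+5,w-4:w+5]==i).sum()); m=(l==k)
    wy,wx=np.where(white&m); print("area",m.sum(),"white px",len(wx))
    wp=np.c_[wx,wy]+o
    if len(wp)>5:
        vx,vy,cx,cy=cv2.fitLine(wp.astype(np.float32),cv2.DIST_L2,0,.01,.01).ravel()
        A=atz(q,(cx,cy),.066);B=atz(q,(cx-4*vx*np.sign(vy),cy-4*abs(vy)),.066);print("line centre",A,"ang",np.degrees(np.arctan2(*(B-A)[1::-1])))
    obs.append((q,o,m)); tiles[-1]=np.vstack([tiles[-1][:300],0*tiles[-1][:0]])
    tiles.append(cv2.resize((m*255).astype(np.uint8)[...,None].repeat(3,2),(400,400))[:300])
def cost(v,ob): return sum(np.abs(mask(q,model(v[0],v[1],v[2],v[3]),o,w)-m).sum() for q,o,m in ob)
for nm,ob,fz in(("top",obs[:1],1),("side",obs[1:],1),("both",obs,0)):
    f=(lambda v:cost([*v,.022],ob)) if fz else (lambda v:cost(v,ob))
    x0=[.532,.157,0.] if fz else [.532,.157,0.,.022]
    sim=np.array([x0]+[np.array(x0)+d for d in np.diag([.004,.004,.2,.006][:len(x0)])])
    r=minimize(f,x0,method="Nelder-Mead",options=dict(initial_simplex=sim,xatol=1e-5,fatol=.05)); print(nm,r.x,r.fun)
save("fit.png",np.vstack([np.hstack(tiles[0:2]),np.hstack(tiles[2:4])]))
E
```

```text
area 275 white px 19
line centre [0.543  0.1605 0.066 ] ang 5.4244102757937265Traceback (most recent call last):
  File "<stdin>", line 11, in <module>
ValueError: max() iterable argument is empty
```

```bash
sed -i 's/^/ /;s/^ //' h.py
python3 - <<'E'
from h import *
d=np.load("v.npy",allow_pickle=True).item(); s,p=d["s"],d["p"]
c=proj(s,[.532,.157,.04])[0].astype(int); print(c); x,y=c-40
a=cv2.resize(s["image"][y:y+80,x:x+80],(400,400),interpolation=cv2.INTER_CUBIC)
c=proj(p,[.532,.157,.04])[0].astype(int); print(c); x,y=c-22
b=cv2.resize(p["image"][y:y+44,x:x+44],(400,400),interpolation=cv2.INTER_CUBIC)
save("two.png",np.hstack([a,b]))
E
```

```text
[266 185]
[256 168]
```

View pics/two.png

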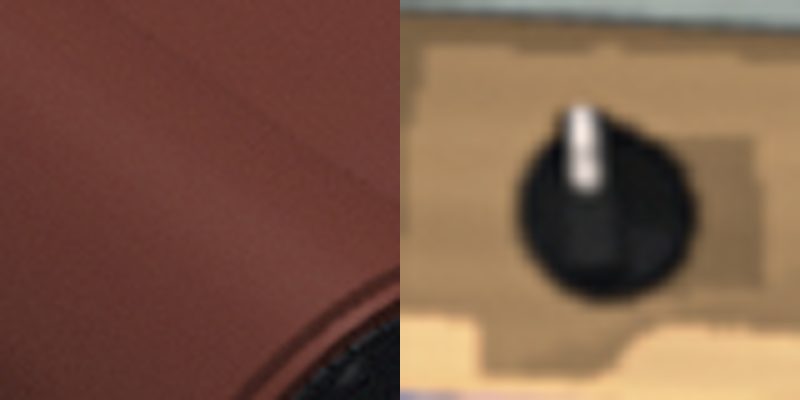

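The arm's elbow still blocks the side view. The top view is clear, with the skirt centre at about (256,169) and the pointer from (254,158) to (255,167). I'll fit the knob model to that view, using the skirt and bar parallax as a height check.

Run:
```python
from fit import *
np.set_printoptions(precision=4,suppress=True)
p=np.load("v.npy",allow_pickle=True).item()["p"]; w=22
o=np.floor(proj(p,[.532,.157,.04])[0])-w; x,y=o.astype(int); I=p["image"][y:y+2*w,x:x+2*w].astype(float)
g=I.max(2); sat=g-I.min(2)
wood=140.; m=np.clip((105-g)/60,0,1)
m=np.where((I.min(2)>110)&(sat<50),1,m); m[:8]=0; m[34:]=0; m[:,:10]=0; m[:,34:]=0
print(m.sum(), I[22,8:36].max(1).astype(int))
def run(z):
    f=lambda v:((mask(p,model(v[0],v[1],v[2],z),o,w)-m)**2).sum()
    x0=np.array([.53,.157,.03]); sim=np.array([x0]+[x0+d for d in np.diag([.004,.004,.2])])
    r=minimize(f,x0,method="Nelder-Mead",options=dict(initial_simplex=sim,xatol=1e-5,fatol=.005)); print(z,r.x,np.degrees(r.x[2]),r.fun); return r.x
for z in(.01,.022,.034): run(z)
# line endpoints read from the crop (scale 400/44)
for k in((583,105),(590,190)):
    print(atz(p,(o[0]+(k[0]-400)/9.09-.5,o[1]+k[1]/9.09-.5),.066))
```

```text
291.5333333333333 [170 170 173 168 129  61  27  28  29  29  35  38  37  37  36  30  25  23
  25  22  24  23  21  24  65 117 136 136]
0.01 [ 0.5361  0.1607 -0.3711] -21.263499470759616 43.99313917723953
0.022 [ 0.5344  0.1594 -0.9074] -51.98826630960832 49.962481737793155
0.034 [ 0.5318  0.158  -0.2721] -15.588925130256337 61.52531910803537
[0.554  0.1607 0.066 ]
[0.5334 0.1588 0.066 ]
```

Run:
```python
from fit import *
np.set_printoptions(precision=4,suppress=True)
p=np.load("v.npy",allow_pickle=True).item()["p"]; w=22
o=np.floor(proj(p,[.532,.157,.04])[0])-w; x,y=o.astype(int); I=p["image"][y:y+2*w,x:x+2*w].astype(float)
g=I.max(2); sat=g-I.min(2)
m=np.clip((105-g)/70,0,1); m=np.where((I.min(2)>95)&(sat<45),1,m)
yy,xx=np.mgrid[:44,:44]; m[np.hypot(xx-22.2,yy-21.5)>13.5]=0
print("\n".join("".join("%2d"%round(9*v) for v in r[10:36]) for r in m[9:36]))
M=mask(p,model(.534,.1588,np.radians(5.3),.022),o,w)
print("\n".join("".join("%2d"%round(9*v) for v in r[10:36]) for r in M[9:36]), M.sum(),m.sum())
for dz in(.012,.022,.032):
    best=min((((mask(p,model(a,b,t,dz),o,w)-m)**2).sum(),a,b,np.degrees(t)) for a in np.arange(.528,.542,.001) for b in np.arange(.152,.164,.001) for t in np.radians([-5,0,5,10])); print(dz,np.array(best))
```

```text
0 0 0 0 0 0 0 0 0 0 0 0 0 0 0 0 0 0 0 0 0 0 0 0 0 0
 0 0 0 0 0 0 0 0 0 0 0 0 0 0 0 0 0 0 0 0 0 0 0 0 0 0
 0 0 0 0 0 0 0 0 0 0 0 0 0 0 0 0 0 0 0 0 0 0 0 0 0 0
 0 0 0 0 0 0 0 0 9 9 9 9 0 0 0 0 0 0 0 0 0 0 0 0 0 0
 0 0 0 0 0 0 0 1 9 9 9 9 7 4 0 0 0 0 0 0 0 0 0 0 0 0
 0 0 0 0 0 0 0 3 9 9 9 9 7 9 9 5 0 0 0 0 0 0 0 0 0 0
 0 0 0 0 0 0 1 8 9 9 9 9 7 9 9 9 8 4 1 0 0 0 0 0 0 0
 0 0 0 0 0 1 8 9 1 9 9 9 6 9 9 9 9 9 8 3 0 0 0 0 0 0
 0 0 0 0 0 7 9 9 2 9 9 9 6 9 9 9 9 9 9 8 3 0 0 0 0 0
 0 0 0 0 4 9 9 9 1 9 9 9 4 9 9 9 9 9 9 9 8 3 0 0 0 0
 0 0 0 0 7 9 9 9 2 9 9 9 4 9 9 9 9 9 9 9 9 4 0 0 0 0
 0 0 0 4 9 9 9 9 6 9 9 9 6 9 9 9 9 9 9 9 9 7 0 0 0 0
 0 0 0 5 9 9 9 9 9 7 5 6 9 9 9 9 9 9 9 9 9 9 3 0 0 0
 0 0 0 6 9 9 9 9 9 9 9 9 9 9 9 9 9 9 9 9 9 9 5 0 0 0
 0 0 0 6 9 9 9 9 9 8 8 8 8 9 9 9 9 9 9 9 9 9 6 0 0 0
 0 0 0 6 9 9 9 9 9 8 8 8 8 9 9 9 9 9 9 9 9 9 6 0 0 0
 0 0 0 4 9 9 9 9 9 8 8 8 8 9 9 9 9 9 9 9 9 9 4 0 0 0
 0 0 0 2 8 9 9 9 9 8 8 8 8 9 9 9 9 9 9 9 9 8 2 0 0 0
 0 0 0 0 5 9 9 9 9 8 8 8 8 9 9 9 9 9 9 9 9 7 0 0 0 0
 0 0 0 0 1 7 9 9 9 9 8 8 9 9 9 9 9 9 9 9 9 4 0 0 0 0
 0 0 0 0 0 2 8 9 9 9 9 9 9 9 9 9 9 9 9 9 
[... 1205 characters left out ...]
9 9 9 9 9 9 9 9 9 9 5 0 0
 0 0 2 9 9 9 9 9 9 9 9 9 9 9 9 9 9 9 9 9 9 9 9 3 0 0
 0 0 0 6 9 9 9 9 9 9 9 9 9 9 9 9 9 9 9 9 9 9 8 0 0 0
 0 0 0 1 8 9 9 9 9 9 9 9 9 9 9 9 9 9 9 9 9 9 4 0 0 0
 0 0 0 0 1 8 9 9 9 9 9 9 9 9 9 9 9 9 9 9 9 7 0 0 0 0
 0 0 0 0 0 1 8 9 9 9 9 9 9 9 9 9 9 9 9 9 8 1 0 0 0 0
 0 0 0 0 0 0 1 8 9 9 9 9 9 9 9 9 9 9 9 8 1 0 0 0 0 0
 0 0 0 0 0 0 0 0 5 9 9 9 9 9 9 9 9 8 5 0 0 0 0 0 0 0
 0 0 0 0 0 0 0 0 0 0 3 5 7 8 7 6 3 0 0 0 0 0 0 0 0 0
 0 0 0 0 0 0 0 0 0 0 0 0 0 0 0 0 0 0 0 0 0 0 0 0 0 0
 0 0 0 0 0 0 0 0 0 0 0 0 0 0 0 0 0 0 0 0 0 0 0 0 0 0 370.4 289.74285714285713
0.012 [44.5956  0.536   0.16    0.    ]
0.022 [51.9032  0.534   0.16   -5.    ]
0.032 [58.8516  0.532   0.158  -5.    ]
```

Call:
{"op": "servo_tool", "data": {
  "targets": [
    [[0.3,0.99,0],[0,0,-1],0.5],
    [[0.3,0.99,0],[0,0,-1],0.5],
    [[0.3,0.99,0],[0,0,-1],0.5],
    [[0.3,0.99,0],[0,0,-1],0.5],
    [[0.3,0.99,0],[0,0,-1],0.5]
  ]
}}

```text
t: 10.95
tool_pos: [0.4443, -0.135, 0.2025]
tcp_rot: [[0.399, 0.917, -0.0], [0.917, -0.399, 0.001], [0.001, -0.0, -1.0]]
force: [0.4, 0.2, 0.3]
grip_width: 0.0434
grasp_force: 0.0
```

Call:
{"op": "servo_tool", "data": {
  "targets": [
    [[0.3,0.99,0],[0,0,-1],0.5],
    [[0.3,0.99,0],[0,0,-1],0.5],
    [[0.3,0.99,0],[0,0,-1],0.5],
    [[0.3,0.99,0],[0,0,-1],0.5],
    [[0.3,0.99,0],[0,0,-1],0.5]
  ]
}}

```text
t: 11.45
tool_pos: [0.474, -0.036, 0.2025]
tcp_rot: [[0.688, 0.725, -0.0], [0.725, -0.688, 0.001], [0.0, -0.001, -1.0]]
force: [0.2, -0.5, 0.3]
grip_width: 0.0437
grasp_force: 0.0
```

Call:
{"op": "servo_tool", "data": {
  "targets": [
    [[0.3,0.99,0],[0,0,-1],0.5],
    [[0.3,0.99,0],[0,0,-1],0.5],
    [[0.3,0.99,0],[0,0,-1],0.5],
    [[0.3,0.99,0],[0,0,-1],0.5],
    [[0.3,0.99,0],[0,0,-1],0.5]
  ]
}}

```text
t: 11.95
tool_pos: [0.5037, 0.063, 0.2025]
tcp_rot: [[0.895, 0.446, -0.0], [0.446, -0.895, 0.0], [-0.0, -0.001, -1.0]]
force: [0.6, 0.8, -0.6]
grip_width: 0.0434
grasp_force: 0.0
```

Call:
{"op": "servo_tool", "data": {
  "targets": [
    [[0.3,0.99,-0.4],[0,0,-1],0.5],
    [[0.3,0.99,-0.5],[0,0,-1],0.5],
    [[0.3,0.99,-0.5],[0,0,-1],0.5],
    [[0.3,0.99,-0.5],[0,0,-1],0.5],
    [[0.3,0.99,-0.5],[0,0,-1],0.5]
  ]
}}

```text
t: 12.45
tool_pos: [0.5334, 0.162, 0.154]
tcp_rot: [[0.994, 0.113, -0.001], [0.113, -0.994, 0.0], [-0.001, -0.0, -1.0]]
force: [-0.2, 0.1, 1.2]
grip_width: 0.0438
grasp_force: 0.0
```

Run:
```python
from h import *
np.set_printoptions(precision=4,suppress=True)
print(arm.read_state()["tool_pos"])
p=arm.get_image("top"); s=arm.get_image("side"); np.save("v2.npy",dict(p=p,s=s),allow_pickle=True)
for q in(p,s): print([(np.round(d["pixel"],1),round(d["conf"],2)) for k in("spindle_tip","control_unit") for d in arm.spot_in(q,k)])
T=[]
for q in(p,s):
    c=proj(q,[.52,-.158,.06])[0].astype(int); x,y=c-30; print(x,y)
    T.append(cv2.resize(q["image"][y:y+60,x:x+60],(400,400),interpolation=cv2.INTER_CUBIC))
save("unit2.png",np.hstack(T))
```

```text
[0.5334 0.162  0.154 ]
[(array([283.1, 251.3]), 0.96), (array([394.8, 173.9]), 0.95), (array([268.8, 187.4]), 0.61)]
[(array([283.3, 256.1]), 0.86), (array([383.2, 194.2]), 0.65)]
368 142
353 155
```

View pics/unit2.png

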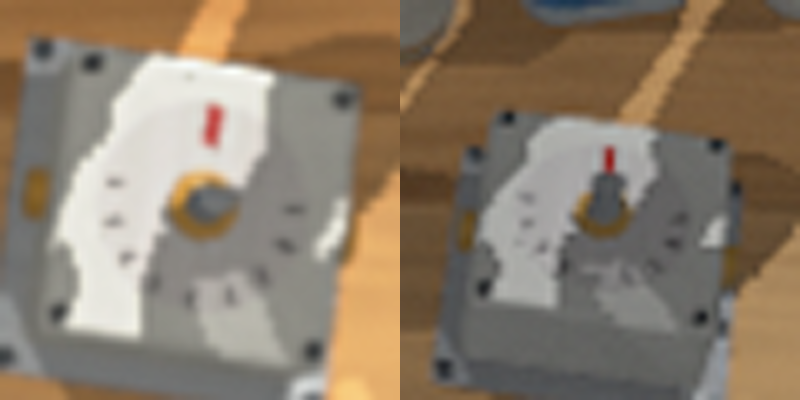

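The large unit shows clearly in both views. Collar: top (398,172), side (383.5,187). The red bar is on the far side, and the four bolts are visible in each view. I'll triangulate them.

Run:
```python
from h import *
np.set_printoptions(precision=4,suppress=True)
d=np.load("v2.npy",allow_pickle=True).item(); p,s=d["p"],d["s"]
f=lambda o,c:(o[0]+c[0]/6.667-.5,o[1]+c[1]/6.667-.5)
tb=[f((368,142),c) for c in((92,62),(343,100),(313,352),(57,313))]
sb=[f((353,155),c) for c in((107,118),(317,146),(301,317),(84,288))]
X=[]
for a,b in zip(tb,sb): x,e=tri(p,a,s,b); X.append(x); print(x,e,atz(p,a,.05),atz(s,b,.05))
dg=lambda v:np.degrees(np.arctan2(v[1],v[0]))
for q,B in((p,tb),(s,sb)):
    Z=[atz(q,b,.05) for b in B]; print("mean",np.mean(Z,0),"yaw",dg(Z[0]-Z[1])-90,dg(Z[3]-Z[2])-90,dg(Z[0]-Z[3]),dg(Z[1]-Z[2]),"diag centre",np.mean(Z[::2],0),np.mean(Z[1::2],0))
print("tri mean",np.mean(X,0))
c=f((368,142),(203,205.5)),f((353,155),(204,212)); print("collar",tri(p,c[0],s,c[1]),atz(p,c[0],.054),atz(s,c[1],.054))
r=f((368,142),(212,125)),f((353,155),(209,160)); b=[atz(p,r[0],.05),atz(s,r[1],.05)]; print("bar",b,dg(b[0]-atz(p,c[0],.054)))
for n,q,o in(("top",p,(368,142)),("side",s,(353,155))):
    u=proj(q,[[.5205,-.1585,.076],[.5205,-.1585,.054]]); print(n,"tip,base exp. crop",(u-o+.5)*6.667)
```

```text
[ 0.5693 -0.1207  0.055 ] 0.0006407519892550581 [ 0.5703 -0.1219  0.05  ] [ 0.573 -0.121  0.05 ]
[ 0.5565 -0.2057  0.0548] 0.00011479365058211719 [ 0.5574 -0.207   0.05  ] [ 0.56   -0.2066  0.05  ]
[ 0.4714 -0.1925  0.0563] 0.00013168793635146063 [ 0.472  -0.1941  0.05  ] [ 0.4756 -0.1936  0.05  ]
[ 0.485  -0.1077  0.0544] 0.00023058213286460615 [ 0.4855 -0.1082  0.05  ] [ 0.488  -0.1082  0.05  ]
mean [ 0.5213 -0.1578  0.05  ] yaw -8.637754382533714 -8.925208825864246 -9.134693876413417 -8.591869311114664 diag centre [ 0.5212 -0.158   0.05  ] [ 0.5214 -0.1576  0.05  ]
mean [ 0.5242 -0.1573  0.05  ] yaw -8.59649985462626 -8.283938105394498 -8.515057440419147 -8.749525059329876 diag centre [ 0.5243 -0.1573  0.05  ] [ 0.524  -0.1574  0.05  ]
tri mean [ 0.5205 -0.1566  0.0551]
collar (array([ 0.5203, -0.1568,  0.0578]), np.float64(0.00041339512133068145)) [ 0.5209 -0.1574  0.054 ] [ 0.5231 -0.1576  0.054 ]
bar [array([ 0.5488, -0.162 ,  0.05  ]), array([ 0.5521, -0.1618,  0.05  ])] -9.40098167360877
top tip,base exp. crop [[219.9311 196.5987]
 [206.3662 206.6713]]
side tip,base exp. crop [[212.8144 185.2774]
 [206.6446 217.3409]]
```

Call:
{"op": "servo_tool", "data": {
  "targets": [
    [[0.06,-0.15,-0.8],[0,0,-0.37],0.5],
    [[0,0,-0.8],[0,0,0],0.5],
    [[0,0,-0.8],[0,0,0],0.5],
    [[0,0,-0.8],[0,0,0],0.5],
    [[0,0,-0.8],[0,0,0],0.5]
  ]
}}

```text
t: 13.25
tool_pos: [0.5358, 0.156, 0.0748]
tcp_rot: [[0.996, 0.089, 0.001], [0.089, -0.996, 0.0], [0.001, 0.0, -1.0]]
force: [-0.4, 0.0, -0.1]
grip_width: 0.0436
grasp_force: 0.0
```

Call:
{"op": "servo_tool", "data": {
  "targets": [
    [[0,0,-0.35],[0,0,0],0.5],
    [[0,0,0],[0,0,0],0.75],
    [[0,0,0],[0,0,0],0.78],
    [[0,0,0],[0,0,0],0.8],
    [[0,0,0],[0,0,0],1]
  ],
  "force": 20
}}

```text
t: 13.75
tool_pos: [0.5361, 0.1569, 0.0685]
tcp_rot: [[0.996, 0.089, 0.002], [0.089, -0.996, 0.0], [0.002, -0.0, -1.0]]
force: [0.2, 0.5, 0.4]
grip_width: 0.0195
grasp_force: 0.1
```

Call:
{"op": "servo_tool", "data": {
  "targets": [
    [[0,0,0],[0,0,0],1],
    [[0,0,0],[0,0,0],1],
    [[0,0,0],[0,0,0],1],
    [[0,0,0],[0,0,0],1],
    [[0,0,0],[0,0,0],1]
  ],
  "force": 40
}}

```text
t: 14.25
tool_pos: [0.5359, 0.157, 0.0683]
tcp_rot: [[0.996, 0.089, 0.001], [0.089, -0.996, 0.0], [0.001, -0.0, -1.0]]
force: [0.2, 0.2, 6.3]
grip_width: 0.0134
grasp_force: 40.0
```

Call:
{"op": "servo_tool", "data": {
  "targets": [
    [[0,0,0.5],[0,0,0],1],
    [[0,0,1],[0,0,0],1],
    [[0,0,1],[0,0,0],1],
    [[0,0,1],[0,0,0],1],
    [[0,0,1],[0,0,0],1]
  ]
}}

```text
t: 14.75
tool_pos: [0.535, 0.1568, 0.1584]
tcp_rot: [[0.996, 0.089, -0.001], [0.089, -0.996, -0.0], [-0.001, 0.0, -1.0]]
force: [0.1, -0.4, -0.2]
grip_width: 0.014
grasp_force: 40.0
```

Call:
{"op": "servo_tool", "data": {
  "targets": [
    [[-0.03,-0.79,0.2],[0,0,-0.17],1],
    [[-0.03,-0.79,0.2],[0,0,-0.17],1],
    [[-0.03,-0.79,0.1],[0,0,-0.17],1],
    [[-0.03,-0.79,0],[0,0,-0.17],1],
    [[-0.03,-0.79,0],[0,0,-0.17],1]
  ]
}}

```text
t: 15.25
tool_pos: [0.5317, 0.076, 0.1666]
tcp_rot: [[1.0, 0.028, -0.002], [0.028, -1.0, -0.0], [-0.002, 0.0, -1.0]]
force: [-0.4, 0.4, -0.4]
grip_width: 0.014
grasp_force: 40.0
```

Call:
{"op": "servo_tool", "data": {
  "targets": [
    [[-0.03,-0.79,0],[0,0,-0.17],1],
    [[-0.03,-0.79,0],[0,0,-0.17],1],
    [[-0.03,-0.79,0],[0,0,-0.17],1],
    [[-0.03,-0.79,0],[0,0,-0.17],1],
    [[-0.03,-0.79,0],[0,0,-0.17],1]
  ]
}}

```text
t: 15.75
tool_pos: [0.5292, -0.0026, 0.1673]
tcp_rot: [[1.0, -0.03, -0.0], [-0.03, -1.0, 0.0], [-0.0, -0.0, -1.0]]
force: [-0.3, -0.2, -0.4]
grip_width: 0.0138
grasp_force: 40.0
```

Call:
{"op": "servo_tool", "data": {
  "targets": [
    [[-0.03,-0.79,0],[0,0,-0.17],1],
    [[-0.03,-0.79,0],[0,0,-0.17],1],
    [[-0.03,-0.79,0],[0,0,-0.17],1],
    [[-0.03,-0.79,0],[0,0,-0.17],1],
    [[-0.03,-0.79,0],[0,0,-0.17],1]
  ]
}}

```text
t: 16.25
tool_pos: [0.5263, -0.0815, 0.1675]
tcp_rot: [[0.996, -0.09, 0.0], [-0.09, -0.996, 0.0], [0.0, -0.0, -1.0]]
force: [-1.0, -1.0, -0.2]
grip_width: 0.0137
grasp_force: 40.0
```

Call:
{"op": "servo_tool", "data": {
  "targets": [
    [[-0.03,-0.79,0],[0,0,-0.17],1],
    [[-0.03,-0.79,0],[0,0,-0.17],1],
    [[-0.03,-0.79,0],[0,0,-0.17],1],
    [[-0.03,-0.79,0],[0,0,-0.17],1],
    [[-0.03,-0.79,0],[0,0,-0.17],1]
  ]
}}

```text
t: 16.75
tool_pos: [0.5233, -0.1605, 0.1675]
tcp_rot: [[0.989, -0.148, 0.0], [-0.148, -0.989, 0.0], [0.0, -0.0, -1.0]]
force: [-0.4, 0.9, -0.9]
grip_width: 0.0137
grasp_force: 40.0
```

Run:
```python
from h import *
np.set_printoptions(precision=4,suppress=True)
st=arm.read_state(); print(st["tool_pos"],st["tcp_rot"],st["grip_width"],st["force"])
p=arm.get_image("top"); s=arm.get_image("side"); np.save("v3.npy",dict(p=p,s=s),allow_pickle=True)
T=[]
for q in(p,s):
    c=proj(q,[.5225,-.158,.11])[0].astype(int); x,y=c-35; print(x,y)
    T.append(cv2.resize(q["image"][y:y+70,x:x+70],(400,400),interpolation=cv2.INTER_CUBIC))
save("hov.png",np.hstack(T))
```

```text
[ 0.5233 -0.1605  0.1675] [[ 0.9889 -0.1485  0.    ]
 [-0.1485 -0.9889  0.    ]
 [ 0.     -0.     -1.    ]] 0.013719792994469078 [-0.3919  0.9398 -0.871 ]
368 132
350 138
```

View pics/hov.png

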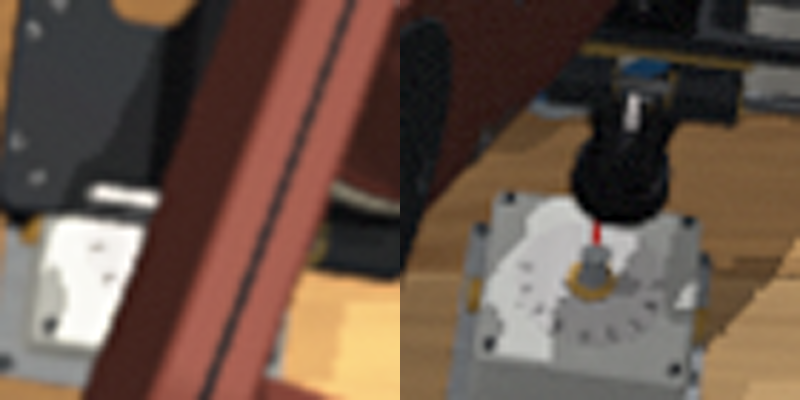

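Side view: the knob's skirt is at about (459,170) in full-frame pixels, with the spindle tip below it at about (384.5,181.5). I'll fit both in this one camera to get their relative offset.

Run:
```python
from h import *
from scipy.optimize import least_squares
np.set_printoptions(precision=4,suppress=True,linewidth=200)
s=np.load("v3.npy",allow_pickle=True).item()["s"]; o=np.array([350,138])
G=s["image"][138:208,350:420].max(2).astype(float)
S=8; B=cv2.resize(G,None,fx=S,fy=S,interpolation=cv2.INTER_CUBIC)
c=np.array([(622-400)/5.714,180/5.714])  # crop px (+.5 conv)
pts=[]
for a in np.radians(np.r_[5:60:5,120:176:5]):   # image angles, lower arc; red bar avoided
    d=np.array([np.cos(a),np.sin(a)]); r=np.arange(4,13,.1); P=(c+r[:,None]*d)*S
    v=B[np.clip(P[:,1].astype(int),0,559),np.clip(P[:,0].astype(int),0,559)]
    k=np.where(v>75)[0]
    if len(k): pts.append(np.r_[c+r[k[0]]*d-.5+o,np.degrees(a),v[min(k[0]+8,len(v)-1)]])
pts=np.array(pts)
z=.1675-.046
W=np.array([atz(s,q[:2],z) for q in pts])
f=lambda v:np.hypot(W[:,0]-v[0],W[:,1]-v[1])-v[2]
use=(pts[:,2]>20)&(pts[:,2]<160)
r=least_squares(lambda v:f(v)[use],[.523,-.16,.023],loss="soft_l1",f_scale=.001); print("skirt",r.x,f(r.x)*1000)
r2=least_squares(lambda v:(np.hypot(W[:,0]-v[0],W[:,1]-v[1])-.023)[use],[.523,-.16],loss="soft_l1",f_scale=.001); print("r=23",r2.x)
print(s["image"][174:192,376:394].max(2))
for n,q in dict(tip=(384.0,181.2),collar=(383.1,186.2)).items(): print(n,atz(s,q,.076 if n=="tip" else .054))
for X in([.5245,-.158],[.5225,-.158]): print(proj(s,[[*X,.076],[*X,.054]]))
```

```text
skirt [ 0.5247 -0.163   0.0214] [ 1.2664  0.8779  0.5765  0.8738  0.5364  0.0524 -0.0761 -0.1091 -0.3305  0.0612 -0.3359  0.7233  0.2317 -0.2709 -0.1747  0.2083  0.0166 -0.1378 -0.2382 -0.0019  1.0931  1.7335  1.7053]
r=23 [ 0.5271 -0.163 ]
[[198 198 197 200 179 110  13   4  10  12  12  15  15  18  15  13  12  14]
 [195 196 197 199 203 172 102  39   6  15  14   5   9   9   9  11   9   1]
 [194 195 195 195 197 198 175 116  52  11   7   3   2   7   9   6  32  70]
 [193 190 190 188 187 187 193 173 127 117 107  94  74  60  60  71  95 131]
 [187 186 188 188 187 186 191 177 165 187 184 171 155 146 141 138 139 137]
 [186 187 189 189 187 187 192 176 163 183 193 191 190 191 188 156 131 135]
 [185 188 189 188 187 185 181 164 157 171 184 187 188 187 192 157 124 133]
 [187 188 189 188 190 171 127 115 109 113 141 176 188 187 183 151 124 127]
 [187 188 189 189 190 155 110 107 112 110 111 169 190 182 146 123 125 124]
 [188 188 190 188 190 153 101 102 108  97 131 179 192 156 119 125 126 125]
 [187 189 190 186 184 140  81  85  79  75 139 185 187 149 122 125 126 124]
 [188 189 190 182 162 117  87  84  81  80  79 162 149 114 123 125 127 125]
 [188 190 180 177 146  90  89  84  83  80  88 118 107  93 110 119 124 125]
 [189 192 153 135 130  99  88  86  79  80  92  96  96  95  96  96 118 125]
 [190 192 172 130 120 120 110  97  97 102 103  98  95  96  95 102 121 116]
 [190 184 182 149 114 118 119 123 120 117 117 109 106 105 105 121 129 129]
 [192 159 119 124 123 113 106 113 110 102 117 126 125 125 127 128 123 115]
 [185 151 123 124 127 129 122 122 129 128 127 125 125 124 127 127 115  81]]
tip [ 0.5241 -0.1576  0.076 ]
collar [ 0.5234 -0.1576  0.054 ]
[[384.1401 181.0651]
 [383.2203 185.8832]]
[[384.1858 181.6758]
 [383.2645 186.4895]]
```

Run:
```python
from h import *
np.set_printoptions(precision=4,suppress=True,linewidth=220)
s=np.load("v3.npy",allow_pickle=True).item()["s"]
im=s["image"].astype(int); print(im[150:180,378:402].max(2))
sub=im[152:163,385:396]; wgt=np.clip(sub.min(2)-60,0,None); yy,xx=np.mgrid[152:163,385:396]
u=((xx*wgt).sum()/wgt.sum(),(yy*wgt).sum()/wgt.sum()); print("line centroid",u,atz(s,u,.1655))
R=np.array([[.9889,.1485],[-.1485,.9889]]); K0=np.array([.5233,-.1605])
for d in(0,.01,.02): q=K0+R@[d,0]; print(d,proj(s,[[*q,.1655]]))
```

```text
[[ 33  31  30  27  33  32  27  31  31  48  48  69  77  76  77  79  74  67  46  40  29  25  21  29]
 [ 29  33  34  32  31  30  29  31  33  39  44  48  55  61  66  68  48  33  21  64  50  30  25  23]
 [ 25  28  27  25  25  31  27  29  29  50  54  60  58  58  60  59  61  65  55  63  42  32  30  32]
 [ 19  25  24  20  22  17  25  20  18  45  45  45  52  56  62  68  72  71  70  59  36  31  29  31]
 [ 22  21  27  24  17  23  25  23  20  32  36  45  99  86  55  53  47  46  60  50  29  28  30  31]
 [ 18  21  18  15  22  21  17  24  25  25  31  41 170 144  74  66  38  24  52  40  21  21  15  23]
 [ 58  54  49  45  40  28  20  22  20  14  17  53 169 133  27  40  33  22  41  33  20  23  23  24]
 [ 96  96  85  80  64  35  17  15  20  19  19  67 162 130  26  27  21  17  25  21  23  22  22  21]
 [ 87  89  91  93  73  32  11  13  17  16  17  95 148 108  26  16  15  17  17  20  21  23  20  26]
 [ 94  99  98 100  82  40   5  14  13  17  20  92 142 104  21  14  21  14  10  15  28  64  73  72]
 [112 118 116 121 114  67  11  21  20  19  23  71 102  70   8  14  18  16  13  10  73 113 124 122]
 [120 120 1
[... 1351 characters left out ...]
06 120 117 118 118 121]
 [197 199 203 172 102  39   6  15  14   5   9   9   9  11   9   1  31  93 120 121 113 103 101 109]
 [195 195 197 198 175 116  52  11   7   3   2   7   9   6  32  70  95 129 142 138 121  70  33  62]
 [190 188 187 187 193 173 127 117 107  94  74  60  60  71  95 131 140 139 137 137 120  83  55  84]
 [188 188 187 186 191 177 165 187 184 171 155 146 141 138 139 137 138 136 135 133 116 106  99 105]
 [189 189 187 187 192 176 163 183 193 191 190 191 188 156 131 135 135 137 138 119 107 106 109 106]]
line centroid (np.float64(390.3991769547325), np.float64(156.7602880658436)) [ 0.5349 -0.1643  0.1655]
0 [[389.1955 160.3583]]
0.01 [[389.5246 157.2742]]
0.02 [[389.8503 154.2188]]
```

The two fits agree: in this camera the knob reads about 2 mm too far in x and 5.5 mm too far in -y relative to the spindle. I'll correct that and lower gently.

Call:
{"op": "servo_tool", "data": {
  "targets": [
    [[-0.09,0.265,-0.37],[0,0,0],1],
    [[0,0,-0.37],[0,0,0],1],
    [[0,0,-0.37],[0,0,0],1],
    [[0,0,-0.37],[0,0,0],1],
    [[0,0,-0.37],[0,0,0],1]
  ],
  "force": 50
}}

```text
t: 17.35
tool_pos: [0.5214, -0.1534, 0.1296]
tcp_rot: [[0.989, -0.147, -0.001], [-0.147, -0.989, 0.0], [-0.001, -0.0, -1.0]]
force: [-0.2, 0.7, -0.4]
grip_width: 0.0138
grasp_force: 50.0
```

Call:
{"op": "servo_tool", "data": {
  "targets": [
    [[0,0,-0.12],[0,0,0],1],
    [[0,0,-0.12],[0,0,0],1],
    [[0,0,-0.12],[0,0,0],1],
    [[0,0,-0.12],[0,0,0],1],
    [[0,0,-0.12],[0,0,0],1]
  ]
}}

```text
t: 17.85
tool_pos: [0.522, -0.1541, 0.1192]
tcp_rot: [[0.989, -0.148, 0.001], [-0.148, -0.989, -0.0], [0.001, 0.0, -1.0]]
force: [-1.6, 1.8, 3.9]
grip_width: 0.0137
grasp_force: 50.0
```

Call:
{"op": "servo_tool", "data": {
  "targets": [
    [[0,0,-0.1],[0,0,0],1],
    [[0,0,-0.05],[0,0,0],1],
    [[0,0,0],[0,0,0],1],
    [[0,0,0],[0,0,0],1],
    [[0,0,0],[0,0,0],1]
  ]
}}

```text
t: 18.35
tool_pos: [0.5221, -0.1541, 0.1165]
tcp_rot: [[0.989, -0.147, 0.001], [-0.147, -0.989, -0.001], [0.001, 0.0, -1.0]]
force: [-2.0, 0.6, 6.4]
grip_width: 0.0137
grasp_force: 50.0
```

Run:
```python
from h import *
np.set_printoptions(precision=4,suppress=True)
s=arm.read_state(); print(s["tool_pos"],s["force"],s["torque"],s["tcp_rot"][:,2])
```

```text
[ 0.5221 -0.1541  0.1165] [-1.9934  0.5963  6.3909] [0.1531 0.4234 0.0296] [ 0.001  -0.0005 -1.    ]
```

Call:
{"op": "servo_tool", "data": {
  "targets": [
    [[-0.04,-0.03,0.04],[0,0,0],1],
    [[0,-0.03,0],[0,0,0],1],
    [[0,-0.03,0],[0,0,0],1],
    [[0,0,0],[0,0,0],1],
    [[0,0,0],[0,0,0],1]
  ]
}}

```text
t: 18.85
tool_pos: [0.5221, -0.1568, 0.1173]
tcp_rot: [[0.989, -0.147, 0.003], [-0.147, -0.989, -0.003], [0.004, 0.002, -1.0]]
force: [3.3, -5.4, 1.0]
grip_width: 0.0136
grasp_force: 50.0
```

Call:
{"op": "servo_tool", "data": {
  "targets": [
    [[0,-0.03,0],[0,0,0],1],
    [[0,-0.03,0],[0,0,0],1],
    [[0,-0.03,0],[0,0,0],1],
    [[0,0,0],[0,0,0],1],
    [[0,0,0],[0,0,0],1]
  ]
}}

```text
t: 19.35
tool_pos: [0.5219, -0.1574, 0.1168]
tcp_rot: [[0.989, -0.148, 0.003], [-0.148, -0.989, 0.0], [0.003, -0.0, -1.0]]
force: [4.8, -0.7, 2.4]
grip_width: 0.0134
grasp_force: 50.0
```

Vertical force dropped while side force appeared, so the hole has caught the spindle. I'll ease towards +x and lower.

Call:
{"op": "servo_tool", "data": {
  "targets": [
    [[0.05,0,0],[0,0,0],1],
    [[0,0,-0.1],[0,0,0],1],
    [[0,0,-0.1],[0,0,0],1],
    [[0,0,-0.1],[0,0,0],1],
    [[0,0,0],[0,0,0],1]
  ]
}}

```text
t: 19.85
tool_pos: [0.5221, -0.1574, 0.11]
tcp_rot: [[0.989, -0.147, 0.001], [-0.147, -0.989, 0.0], [0.001, -0.0, -1.0]]
force: [4.9, -1.7, 0.2]
grip_width: 0.0136
grasp_force: 50.0
```

Call:
{"op": "servo_tool", "data": {
  "targets": [
    [[0.05,-0.01,0],[0,0,0],1],
    [[0,0,-0.1],[0,0,0],1],
    [[0,0,-0.1],[0,0,0],1],
    [[0,0,-0.05],[0,0,0],1],
    [[0,0,0],[0,0,0],1]
  ]
}}

```text
t: 20.35
tool_pos: [0.5223, -0.1575, 0.1051]
tcp_rot: [[0.989, -0.147, -0.001], [-0.147, -0.989, 0.0], [-0.001, -0.0, -1.0]]
force: [0.5, -0.1, 2.6]
grip_width: 0.0134
grasp_force: 50.0
```

Call:
{"op": "servo_tool", "data": {
  "targets": [
    [[0,0,0],[0,0,0],1],
    [[0,0,0],[0,0,0],1],
    [[0,0,0],[0,0,0],1],
    [[0,0,0],[0,0,0],1],
    [[0,0,0],[0,0,0],1]
  ],
  "force": 60
}}

```text
t: 20.85
tool_pos: [0.5224, -0.1575, 0.1051]
tcp_rot: [[0.989, -0.147, -0.001], [-0.147, -0.989, 0.0], [-0.001, -0.0, -1.0]]
force: [-1.8, -0.6, 3.1]
grip_width: 0.0137
grasp_force: 60.0
```

Seated: z is 0.105, as predicted, with the spring just starting to push. Now pressing down.

Call:
{"op": "servo_tool", "data": {
  "targets": [
    [[0,0,-0.1],[0,0,0],1],
    [[0,0,-0.1],[0,0,0],1],
    [[0,0,-0.1],[0,0,0],1],
    [[0,0,-0.05],[0,0,0],1],
    [[0,0,0],[0,0,0],1]
  ]
}}

```text
t: 21.35
tool_pos: [0.5227, -0.1576, 0.1003]
tcp_rot: [[0.989, -0.147, -0.001], [-0.147, -0.989, 0.0], [-0.001, -0.0, -1.0]]
force: [-8.0, 3.3, 19.0]
grip_width: 0.0138
grasp_force: 60.0
```

Call:
{"op": "servo_tool", "data": {
  "targets": [
    [[-0.04,0.01,-0.02],[0,0,0],1],
    [[0,0,0],[0,0,0],1],
    [[0,0,0],[0,0,0],1],
    [[0,0,0],[0,0,0],1],
    [[0,0,0],[0,0,0],1]
  ]
}}

```text
t: 21.85
tool_pos: [0.5226, -0.1576, 0.1003]
tcp_rot: [[0.989, -0.147, 0.001], [-0.147, -0.989, -0.0], [0.001, 0.0, -1.0]]
force: [-7.1, 2.9, 19.1]
grip_width: 0.0136
grasp_force: 60.0
```

Run:
```python
from h import *
np.set_printoptions(precision=4,suppress=True)
s=arm.get_image("side"); st=arm.read_state(); print(st["tool_pos"],st["force"],st["grasp_force"])
c=proj(s,[.5225,-.158,.07])[0].astype(int); x,y=c-30; print(x,y)
save("end.png",cv2.resize(s["image"][y:y+60,x:x+60],(480,480),interpolation=cv2.INTER_CUBIC))
```

```text
[ 0.5226 -0.1576  0.1003] [-6.5457  3.1448 19.0628] 60.007063150405884
353 153
```

View pics/end.png

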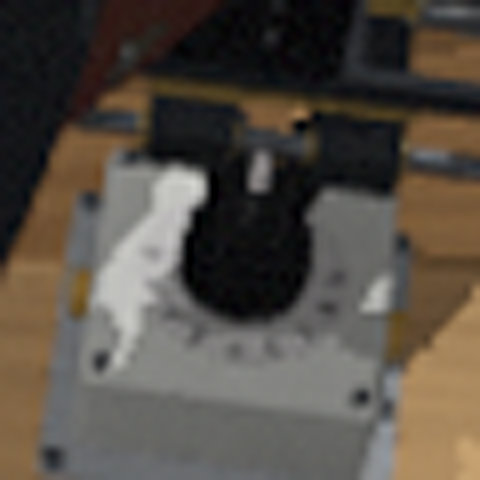

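The knob sits low and centred over the dial, with the collar hidden and the pointer towards the red bar. I'll push slightly more and relieve the side force, to confirm the stop.

Call:
{"op": "servo_tool", "data": {
  "targets": [
    [[-0.05,0.02,-0.05],[0,0,0],1],
    [[0,0,0],[0,0,0],1],
    [[0,0,0],[0,0,0],1],
    [[0,0,0],[0,0,0],1],
    [[0,0,0],[0,0,0],1]
  ]
}}

```text
t: 22.4
tool_pos: [0.5225, -0.1576, 0.1002]
tcp_rot: [[0.989, -0.147, 0.003], [-0.147, -0.989, -0.001], [0.003, 0.001, -1.0]]
force: [-6.3, 3.9, 23.0]
grip_width: 0.0136
grasp_force: 60.0
```

An extra 4 N moved it only 0.1 mm, so it is on the hard stop. The height at the stop (0.1002) matches fully home and fully pressed. Handing in.

```bash
python3 -c "
from plant import arm
print(arm.job_done())"
```

```text
the job is handed in; nothing more can be done
None
```

The job is handed in at about 22 s: drawer pulled out about 88 mm, knob seated on the larger unit's spindle and held against its stop with 23 N down and 60 N grip. My force and height readings agree, and no verdict came back; I did not re-check the tape measure, masking tape or screwdriver, but the arm's path stayed clear of them.

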